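# Snap the cross bars onto a marionette control

## Robot

A 6-joint arm with a two-finger parallel gripper is mounted at the origin on a cart in front of the work surface, level with it; the furniture and walls round the work are solid. World frame = base frame: x ahead of the robot, y to its left, z up, the work surface at z = 0. Lengths are in m, angles in degrees, forces in N, time in s.
With the tool pointing down it reaches from about 0.4 to 0.825 m from the base axis. Payload 7 kg.
Tool frame: the origin (TCP) lies at the very end of the fingers, on their centre line; the grasp point (between the pads) lies 19 mm behind it (r.pinch_z is the distance from the TCP to the grasp point, in m); z points along the fingers, y is the line along which they close (so a half turn about z gives the same grasp; the last joint's range is limited). The gripper opens to 88 mm and grips with 3 to 60 N. Pads are 19 mm wide; open, the fingers measure 130 mm over their backs; the gripper's body (78 mm by 193 mm) begins 47 mm behind the grasp point.
Start: joints at [85.147, 20.546, 0.682, 0, -70.136, -16.507], TCP at [0.246, 0.629, 0.227] pointing down, gripper open.
Joint ranges: [-176.03, 176.03], [-82.01, 121.73], [-58.28, 71.71], [-173.87, 95.51], [-174.79, -0.11], [-173.66, 173.66]. Speed limits (degrees/s): [136.94, 136.94, 172.46, 180, 180, 180].

## Interface

Orientations are given as [roll, pitch, yaw] about the fixed x, y, z axes, in that order (R = Rz(yaw) Ry(pitch) Rx(roll)).
In Python, from station import r gives the robot as it stands.
- The arm moves only by the tool carry_out, never from a script. Its argument "moves" is a list of rows, each a list of 7 numbers: the turn, a rotation vector about the tool's x, y, z each as a share of 2 pi rad, from -1 to 1, then the shift along the tool's x, y, z each as a share of 0.25 m, from -1 to 1, then the opening, from -1 (shut) to 1 (fully open), so that 0 is half open. In form: [[wx, wy, wz, dx, dy, dz, fingers], ...]. A call has 1 to 5 rows; each row is the pose to reach, as a shift and turn from the pose commanded when the call began, along the tool's axes at that moment, turning the shorter way round; what a row does not reach only later rows make up. A row lasts 1/10 s, in which the tool goes at most 50 mm and 8.59 degrees, less where a joint would pass 70% of its speed; a pose out of reach is approached as far as the arm can. A call with a number of a shift or a turn outside -1 to 1 is refused whole. A call with a gripper value outside its range is refused whole. The fingers move at their own pace and stop on an object; the grip force is fixed at half the most. Time passes only in rows, so rows that repeat a pose let the fingers close. It gives the time, the measured TCP pose, the force, the opening and the grip force at its end, in the units of the state.
- r.sense(): the state, without advancing time (a new reading comes with each control period).
- r.snapshot(name): name is "scene" or "top" or "wrist"; returns the picture (400x640x3 uint8, red, green, blue); there is no depth.
- r.get_calibration(name): a dict with "K" (3x3 intrinsics, pixels), "R" (3x3) and "t" (3): a world point X has camera coordinates R X + t. Camera axes: x right, y down, z forward; pixel columns grow to the right and rows downward; lengths in m; the calibration is good to about 2 mm. A picture is of the moment at which its call begins: read the wrist's pose just before it. get_calibration takes no time and is no camera call; for the wrist camera it gives the pose at the moment of the call.
- r.job_done(): hands the job in; it is judged then, once.
Trained networks look in the newest picture that a camera, given by its name, has taken for a name from the list of things; names that differ only in an ending like _2 or _b are one class to them, and where a whole thing is asked for, a point or a joint stands for the part that bears it (a point fixed in the world has none). Each returns a list of dicts, best first, with "confidence" (0 to 1); they miss things now and then, are a little off and sometimes report something else, mostly with a low value. They report only what shows in the picture. A call takes as long as a camera call.
- r.recognise(camera, thing): "location" ([column, row] as shares, 0 to 1, of the picture: columns of its width, rows of its height, amid what is visible of it).
- r.masks_of(camera, thing): "pixels" (400x640 bool, what is visible of it) and "location" ([column, row] as shares, 0 to 1, of the picture: columns of its width, rows of its height, amid what is visible of it).
- r.place_of(camera, thing): "location" ([column, row] as shares, 0 to 1, of the picture: columns of its width, rows of its height: a listed point, or the origin of a listed thing).
The state is a dict: "clock": time; "joints": joint angles; "qvel": joint speeds; "joint_torque": joint torques, N m; "ee_pos": TCP position; "ee_rot": TCP orientation; "ft_force": force on the tool from outside, world axes, zero at the start; "ft_torque": the same for the moment, N m; "finger_gap": finger opening in m; "finger_force": force on a finger pad.
Only numpy, scipy, OpenCV 4.12 (cv2) and the standard library are available. Lean on these libraries where they do the work, as an engineer would, in place of code of your own. Each camera call takes 0.05 s, during which the arm holds its last target. There are 200 camera calls.

## Task

Fit the two loose wooden cross bars to the marionette control that is screwed down on the bench: press the thick bar into the wide pair of spring clips and the thin bar into the narrow pair until each snaps fully home on its seat, centred so that it sticks out equally on both sides. Push only until it has snapped in, do not lean on it any harder, let go of it, and leave the other things on the bench where they are.

Things in the scene. Friction and masses are not known exactly. Their poses are not given: they have to be found in the camera images.
- control: Marionette control, fixed: pale main bar 190 long (x), 34 wide, on a ply board 172 x 66; its top is 28 mm above the bench. Across it stand two U-shaped brown saddles, each with a pair of spring clips open upward: wide low ones at x = -48, narrow taller ones at x = +48. Origin: centre of the underside; fitted cross bars lie along its y; z up. Any yaw.
- clip_wide (a point): The thick bar's centre when home: midway between the two wide clips, 62 mm above the bench, on a hard seat. Axes as the control's; the bar lies along y. The clips are 12 mm wide, centred at y = -28 and +28, so 44 mm is free between them for fingers; there the saddle's top is only 35 mm above the bench.
- mouth_wide (a point): Top centre of the wide clips' mouth, 16 mm above clip_wide, 28 wide between the flared lips, narrowing to a throat 19 wide 8 mm lower. A bar laid in it rests with its centre about here. Pressed straight down, the jaws resist up to some 12 to 20 N in all from 1 to 7 mm down; then they give way, and from 11 mm down they pull it onto the seat.
- clip_narrow (a point): The thin bar's centre when home: midway between the two narrow clips, 74 mm above the bench, on a hard seat. Axes as the control's; the bar lies along y. Clips 12 mm wide, centred at y = -28 and +28, 44 mm free between them; there the saddle's top is only 35 mm above the bench.
- mouth_narrow (a point): Top centre of the narrow clips' mouth, 13 mm above clip_narrow, 21 wide between the flared lips, narrowing to a throat 13 wide 7 mm lower. A bar laid in it rests with its centre 2 mm below this point; pressed down, it meets up to some 12 to 20 N from 3 to 7 mm below this point; then the jaws give way and, from 10 mm below, pull it onto the seat.
- seat_wide: The hard seat of the wide clips: their two flat steel base plates, 16 x 12 and 2 thick, whose top, 50 mm above the bench, the thick bar meets when home. Origin: underside centre between the two.
- seat_narrow: The hard seat of the narrow clips: their two flat steel base plates, 10 x 12 and 2 thick, whose top, 66 mm above the bench, the thin bar meets when home. Origin: underside centre between the two.
- thick_bar_c (a point): Centre of the loose thick cross bar, 17 mm above the bench as it lies: pale beech, 160 long along its own y, a round dowel 24 mm in diameter with a square block 34 x 34, 26 long, at each end (bare dowel for 54 mm either side of the centre). 70 to 110 g. It lies on its square ends, z up.
- thin_bar_c (a point): Centre of the loose thin cross bar, 15 mm above the bench as it lies: pale beech, 130 long along its own y, a round dowel 16 mm in diameter with a square block 30 x 30, 22 long, at each end (bare dowel for 43 mm either side of the centre). 40 to 65 g. The two bars may change places.
- yellow_tube: Bystander: yellow paint tube standing upright on its cap, 39 x 46, 152 tall; origin at the centre of its foot. Loose, tips easily. It stands on the control's +y side, 85 to 105 mm from its centre line, between the two clip pairs lengthwise, so that a fitted thick bar's end clears it by about 1 cm. (A like tube far right on the newspaper is no part of this.)
- dowel: Bystander: plain brown dowel offcut without end blocks, 18 mm thick, 180 long along its y; origin under its centre. Loose, not one of the cross bars.
- limb_d: Bystander: small carved wooden limb with a screw eye, 21 x 111 (along its y), 18 tall; origin under its centre. Loose. It lies alongside the thick bar, 30 to 35 mm clear of the dowel, so open the fingers only part way there.
- bottle: Bystander: white bottle with black lid and loop, 71 x 86, 171 tall; origin at the centre of its foot. Loose.
- sanding_block: Bystander: cork sanding block 62 x 112 (along its y), 36 tall; origin under its centre. Loose.
- tin: Bystander: flat round tin of screw eyes, 70 across, 22 tall; origin under its centre. Loose.
- limb_a: Bystander: carved wooden puppet limb with a screw eye, 34 x 151 (along its y), 29 tall; origin under its centre. Loose. Also in the way but fixed: a blue bench vice 104 tall, whose body ends at x = 0.40 m between y = -0.08 and 0.06 m, and a ply jig with a toggle clamp, x 0.63 to 0.73 m, y -0.31 to -0.11 m, up to 152 tall.

How it is judged:
By the outcome, as a careful person would: the job done as asked, in the order asked, and still so for the second after the job is handed in, with the robot touching nothing.
It also fails if it takes over 64 s, if anything falls off the work surface, if the arm or the gripper's body presses on something with over 40 N, if the wrist force passes 120 N, or if a joint passes its speed limit or range.

## Working session

There is one attempt and no reset: what is moved stays moved. The work goes in short steps, Python scripts to look and compute and a tool call to move; the robot and the scene stay as the last step left them, time stands still between calls to the robot, and variables do not carry over. Pictures are saved under pics/ and viewed, at most 11 in all, crops included, and the job is handed in when it is done.

Besides the shell and the picture viewer there is one more tool, called after "Emit:" as name(argument=value, ...), one argument or row to a line, values as JSON. carry_out: Moves the arm, as the interface text tells. Its arguments: {"type":"object","properties":{"moves":{"type":"array"}},"required":["moves"]}

```bash
ls; mkdir -p pics
python3 - <<'E'
from station import r
import cv2
s=r.sense();print(s)
for n in("scene","top"):
    im=r.snapshot(n);cv2.imwrite(f"pics/{n}0.png",im[:,:,::-1])
    c=r.get_calibration(n);print(n,c["K"],(-c["R"].T@c["t"]),c["R"])
E
```

```text
pics
{'clock': 0.0, 'joints': array([ 8.51464688e+01,  2.05904187e+01,  6.34076321e-01, -2.15318446e-02,
       -7.01345888e+01, -1.65064602e+01]), 'qvel': array([-0.06219409,  0.06695899,  0.06588297,  0.06489778, -0.01315346,
       -0.08498874]), 'joint_torque': array([-1.60184412e-03, -5.82725644e+01,  2.93060732e+01,  6.99739739e+00,
        6.95276249e-03, -1.65095321e-04]), 'ee_pos': array([0.24569659, 0.62817578, 0.22563201]), 'ee_rot': array([ 1.79907065e+02, -6.43120853e-03, -2.13673190e+01]), 'ft_force': array([ 0.22933139, -0.25122448, -0.08262896]), 'ft_torque': array([ 0.0138129 , -0.00953073, -0.01406958]), 'finger_force': 0.0, 'finger_gap': 0.08722138598154294}
scene [[433.05989851   0.         328.23788886]
 [  0.         433.05989851 190.86492717]
 [  0.           0.           1.        ]] [-0.31511025 -0.67457505  0.90291068] [[ 4.66396200e-01 -8.84575752e-01  5.69583184e-04]
 [-5.84584550e-01 -3.08707733e-01 -7.50306897e-01]
 [ 6.63879122e-01  3.49607316e-01 -6.61089432e-01]]
top [[494.58080591   0.         325.44821419]
 [  0.         494.58080591 191.08719508]
 [  0.           0.           1.        ]] [ 0.35779715 -0.24146799  1.22298936] [[-0.01977932 -0.99966951 -0.0164211 ]
 [-0.987782    0.02207824 -0.15427011]
 [ 0.15458168  0.01316911 -0.98789224]]
```

View pics/top0.png

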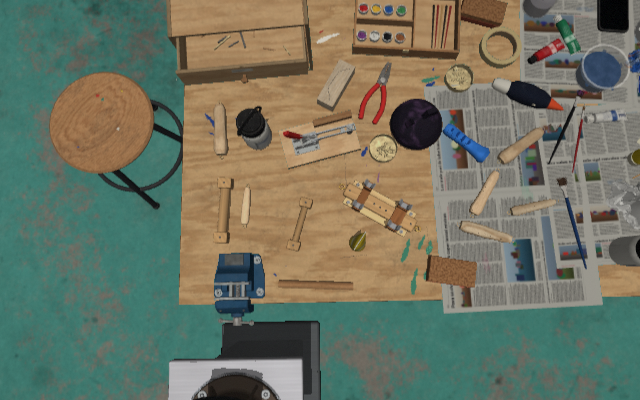

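View pics/scene0.png

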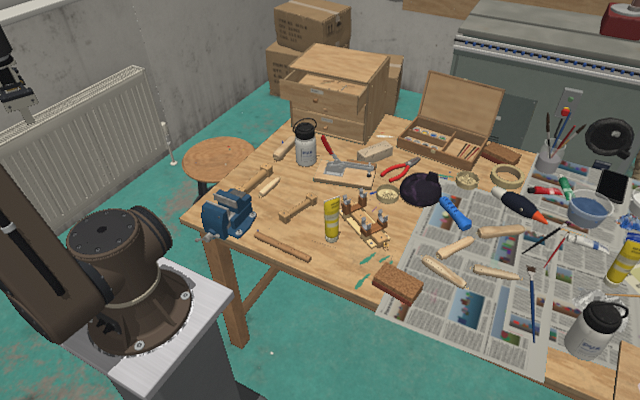

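```bash
cat > h.py <<'E'
import numpy as np, cv2
from station import r
from scipy.spatial.transform import Rotation as Ro
def ray(cam,loc,z,c=None):
    c=c or r.get_calibration(cam); K,R,t=c["K"],c["R"],c["t"]
    px=np.array([loc[0]*640,loc[1]*400,1]); d=R.T@np.linalg.solve(K,px); o=-R.T@t
    return o+d*(z-o[2])/d[2]
def proj(cam,X,c=None):
    c=c or r.get_calibration(cam); p=c["K"]@(c["R"]@np.asarray(X)+c["t"]); return p[:2]/p[2]
def axis(m,cam,z,c=None):
    "mask -> centre and yaw of long axis on plane z, rect size"
    c=c or r.get_calibration(cam)
    v,u=np.nonzero(m); P=np.array([ray(cam,((a+.5)/640,(b+.5)/400),z,c)[:2] for a,b in zip(u,v)])
    (cx,cy),(w,h),a=cv2.minAreaRect((P*1000).astype(np.float32))
    if w>h: a-=90; w,h=h,w
    return (cx,cy),(w,h),a   # long axis dir = a+90 deg; a = yaw of thing with y along length
E
python3 - <<'E'
from h import *
pts={"clip_wide":.062,"mouth_wide":.078,"clip_narrow":.074,"mouth_narrow":.087,"thick_bar_c":.017,"thin_bar_c":.015,"control":0,"yellow_tube":0,"dowel":0,"limb_d":0,"bottle":0,"sanding_block":0,"tin":0,"limb_a":0,"seat_wide":.048,"seat_narrow":.064}
for cam in("top","scene"):
  for n,z in pts.items():
    for d in r.place_of(cam,n)[:2]:
        print(cam,n,round(d["confidence"],2),np.round(ray(cam,d["location"],z)[:2]*1000,1),np.round(np.array(d["location"])*[640,400]))
for n,z in(("thick_bar_c",.017),("thin_bar_c",.015),("dowel",.009),("limb_d",.009)):
    for d in r.masks_of("top",n)[:1]: print(n,d["confidence"],d["pixels"].sum(),axis(d["pixels"],"top",z))
E
```

```text
top clip_wide 0.61 [ 481.2 -401.2] [400. 214.]
top clip_wide 0.53 [ 478.9 -407. ] [403. 215.]
top mouth_wide 0.85 [ 474.6 -400. ] [401. 216.]
top mouth_wide 0.35 [ 531.3 -317. ] [364. 193.]
top clip_narrow 0.77 [ 530.8 -315.9] [364. 193.]
top clip_narrow 0.64 [ 481.7 -392.7] [397. 213.]
top mouth_narrow 0.95 [ 527.9 -314.5] [364. 194.]
top mouth_narrow 0.5 [669.5 -64.5] [256. 137.]
top thick_bar_c 0.68 [502.7  36.6] [219. 211.]
top thin_bar_c 0.87 [ 471.9 -161.3] [300. 222.]
top thin_bar_c 0.33 [ 544.5 -318.6] [363. 191.]
top control 0.77 [ 501.3 -352.9] [377. 209.]
top yellow_tube 0.8 [ 410.  -305.9] [359. 246.]
top dowel 0.81 [ 319.4 -196.5] [316. 285.]
top dowel 0.68 [ 473.  -157.2] [299. 222.]
top limb_d 0.68 [515.7 -26.5] [246. 206.]
top limb_d 0.67 [ 548.4 -324.4] [365. 191.]
top bottle 0.72 [689.1 -60.3] [260. 138.]
top sanding_block 0.76 [ 344.9 -519.7] [448. 271.]
top sanding_block 0.48 [ 410.4 -300. ] [357. 246.]
top tin 0.7 [ 657.4 -371.6] [382. 148.]
top tin 0.39 [ 545.7 -320.9] [364. 192.]
top limb_a 0.68 [515.7 -26.5] [246. 206.]
top limb_a 0.67 [ 548.4 -324.4] [365. 19
[... 980 characters left out ...]
6 [ 652.6 -364.3] [385. 196.]
scene limb_a 0.69 [718.9  46.4] [284. 149.]
scene limb_a 0.62 [508.3 -26.4] [268. 190.]
scene seat_wide 0.55 [ 481.2 -404.6] [376. 225.]
scene seat_narrow 0.39 [ 613.  -101.1] [305. 162.]
thick_bar_c 0.68 695 ((504.4451904296875, 27.688249588012695), (40.127235412597656, 163.5255889892578), 87.55046081542969)
thin_bar_c 0.74 378 ((465.94073486328125, -161.37644958496094), (27.4595890045166, 127.69618225097656), 72.37389373779297)
dowel 0.81 527 ((318.0330810546875, -196.58953857421875), (17.685758590698242, 178.94778442382812), -2.7010040283203125)
limb_d 0.65 644 ((710.310791015625, 38.48634338378906), (35.57086181640625, 142.1768035888672), -89.12569206953049)
```

The top picture shows the thick bar at (223,210), the small limb beside it at (246,206), the thin bar at (300,223) and the control at (380,207) with the tube at (358,243). The scene view agrees. The wide-clip and narrow-clip positions are about 100 mm apart and the tube lies on the +y side, both as they should be.

```bash
cat >> h.py <<'E'
def go(x,y,z,yaw):
    "shares from measured pose to a tool-down target (m, deg)"
    s=r.sense(); R0=Ro.from_euler("xyz",s["ee_rot"],degrees=True); R1=Ro.from_euler("xyz",[180,0,yaw],degrees=True)
    w=(R0.inv()*R1).as_rotvec()/(2*np.pi); d=R0.inv().apply(np.array([x,y,z])-s["ee_pos"])/.25
    print("go w",np.round(w,4),"d",np.round(d,4))
E
python3 - <<'E'
from h import *
go(.500,.030,.22,-2.5)
E
```

```text
go w [ 0.      0.     -0.0524] d [1.8188 1.8597 0.0263]
```

Emit:
carry_out(
  moves=[
    [0, 0, -0.052, 0.66, 0.67, 0.01, 1],
    [0, 0, -0.052, 0.66, 0.67, 0.01, 1],
    [0, 0, -0.052, 0.66, 0.67, 0.01, 1],
    [0, 0, -0.052, 0.66, 0.67, 0.01, 1],
    [0, 0, -0.052, 0.66, 0.67, 0.01, 1],
  ],
)

```text
clock: 2.4
ee_pos: [0.3391, 0.4098, 0.2244]
ee_rot: [-180.0, -0.0, -2.7]
ft_force: [1.3, 0.0, 0.4]
finger_gap: 0.0877
finger_force: 0.0
```

Run:
```python
from h import *
print(r.sense()["joints"]);go(.500,.030,.22,-2.5)
```

```text
[ 7.15302059e+01  7.12699994e+00 -1.75197790e+01 -8.86743181e-04
 -6.53324874e+01  1.57997124e+01]
go w [-0.0001 -0.     -0.0005] d [0.7137 1.4877 0.017 ]
```

Emit:
carry_out(
  moves=[
    [0, 0, 0, 0.36, 0.74, 0.01, 0.2],
    [0, 0, 0, 0.36, 0.74, 0.01, 0.2],
    [0, 0, 0, 0.36, 0.74, 0.01, 0.2],
    [0, 0, 0, 0.36, 0.74, 0.01, 0.2],
    [0, 0, 0, 0.36, 0.74, 0.01, 0.2],
  ],
)

```text
clock: 2.9
ee_pos: [0.4207, 0.2195, 0.2218]
ee_rot: [180.0, -0.0, -2.9]
ft_force: [-0.3, 0.5, 0.2]
finger_gap: 0.0549
finger_force: 0.0
```

Emit:
carry_out(
  moves=[
    [0, 0, 0, 0.355, 0.745, 0.01, 0.2],
    [0, 0, 0, 0.355, 0.745, 0.01, 0.2],
    [0, 0, 0, 0.355, 0.745, 0.01, 0.2],
    [0, 0, 0, 0.355, 0.745, 0.01, 0.2],
    [0, 0, 0, 0.355, 0.745, 0.01, 0.2],
  ],
)

```text
clock: 3.4
ee_pos: [0.501, 0.0296, 0.2189]
ee_rot: [180.0, 0.0, -2.9]
ft_force: [-0.5, 1.4, -0.9]
finger_gap: 0.0524
finger_force: 0.0
```

Run:
```python
from h import *
print(r.sense())
c=r.get_calibration("wrist");im=r.snapshot("wrist");cv2.imwrite("pics/w1.png",im[:,:,::-1])
print(c["R"],-c["R"].T@c["t"])
for n,z in(("thick_bar_c",.017),("limb_d",.0)):
    for d in r.place_of("wrist",n)[:2]: print(n,d["confidence"],ray("wrist",d["location"],z,c))
    for d in r.masks_of("wrist",n)[:2]: print(n,d["confidence"],d["pixels"].sum(),axis(d["pixels"],"wrist",.02,c))
go(.504,.028,.22,-2.5)
```

```text
{'clock': 3.4, 'joints': array([ 2.58725538e+01,  4.42744495e+00, -2.13671515e+01,  3.63960714e-02,
       -6.42311778e+01,  6.12264494e+01]), 'qvel': array([-3.7853245 ,  1.3299113 ,  1.52666959, -0.86276599, -0.07049794,
        2.78418   ]), 'joint_torque': array([ -0.94314851, -34.39961314,  28.63429606,   6.95183158,
         0.09076577,   0.9144938 ]), 'ee_pos': array([0.50104034, 0.02958896, 0.21893978]), 'ee_rot': array([ 1.79958868e+02,  6.82230231e-03, -2.88516895e+00]), 'ft_force': array([-0.47658238,  1.37782845, -0.89504668]), 'ft_torque': array([-0.02663354,  0.02854433, -0.00535563]), 'finger_force': 0.0, 'finger_gap': 0.05237421851825622}
[[-0.04962688 -0.99876662  0.00155259]
 [-0.96692522  0.04843402  0.25041918]
 [-0.25018552  0.01092629 -0.96813626]] [0.56878035 0.02788044 0.37679864]
thick_bar_c 0.56 [0.50447166 0.02728169 0.017     ]
thick_bar_c 0.8 2977 ((504.5688171386719, 29.588336944580078), (33.89302444458008, 164.06541442871094), 86.51960754394531)
limb_d 0.93 [ 0.51770388 -0.0248343   0.        ]
limb_d 0.95 1488 ((665.723876953125, 39.86906433105469), (34.37342071533203, 55.59388732910156), 87.18635559082031)
limb_d 0.85 1185 ((519.6448974609375, -22.088470458984375), (21.009742736816406, 95.14852142333984), 87.61334228515625)
go w [-0.     -0.     -0.0002] d [ 0.0181  0.0247 -0.0035]
```

View pics/w1.png

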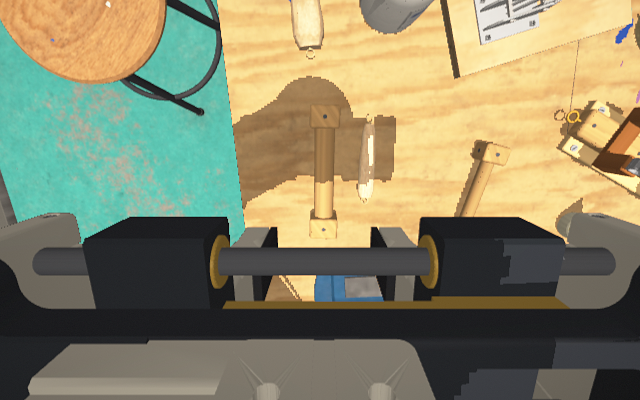

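The wrist view shows the thick bar with its blocks at (324,116) and (323,226), and the limb at (367,160). I'll refine the pose by fitting the bar's outline to its mask.

```bash
cat >> h.py <<'E'
from scipy.optimize import minimize
BAR={"thick":(.080,.026,.017,.012),"thin":(.065,.022,.015,.008)}
def outline(kind,x,y,yaw,zc,c):
    L,b,h,rad=BAR[kind]; Rz=Ro.from_euler("z",yaw,degrees=True); m=np.zeros((1600,2560),np.uint8)
    t=np.linspace(0,2*np.pi,16)
    cyl=np.array([[rad*np.cos(a),s*(L-b),rad*np.sin(a)] for a in t for s in(-1,1)])
    bl=[np.array([[i*h,s*(L-k*b),j*h] for i in(-1,1) for j in(-1,1) for k in(0,1)]) for s in(-1,1)]
    for P in [cyl]+bl:
        p=(Rz.apply(P)+[x,y,zc])@c["R"].T+c["t"]; q=p@c["K"].T; q=q[:,:2]/q[:,2:]*4
        cv2.fillConvexPoly(m,cv2.convexHull(q.astype(np.float32)).astype(np.int32),1)
    return cv2.resize(m.astype(np.float32),(640,400),interpolation=cv2.INTER_AREA)
def fit(kind,mask,x,y,yaw,zc,c):
    f=lambda p:np.abs(outline(kind,x+p[0]/1e3,y+p[1]/1e3,yaw+p[2],zc,c)-mask).sum()
    s=minimize(f,[0,0,0],method="Nelder-Mead",options=dict(initial_simplex=[[0,0,0],[4,0,0],[0,4,0],[0,0,4]],maxiter=150))
    return x*1e3+s.x[0],y*1e3+s.x[1],yaw+s.x[2],s.fun/mask.sum()
E
python3 - <<'E'
from h import *
c=r.get_calibration("wrist");r.snapshot("wrist")
m=r.masks_of("wrist","thick_bar_c")[0]["pixels"]
x,y,a,e=fit("thick",m,.5045,.028,87,.017,c);print(x,y,a,e)
go(x/1e3,y/1e3,.10,a-90);go(x/1e3,y/1e3,.003,a-90)
c=r.get_calibration("top");r.snapshot("top")
m=r.masks_of("top","thick_bar_c")[0]["pixels"];print(fit("thick",m,.5045,.028,87,.017,c))
E
```

```text
506.58457588083087 29.723545585571568 86.13376612121444 0.05455892034233048
go w [-0.     -0.      0.0037] d [0.0281 0.0188 0.4769]
go w [-0.     -0.      0.0037] d [0.028  0.0189 0.8649]
(np.float64(502.0609969778806), np.float64(28.847487461419753), np.float64(88.92596611368313), np.float64(1.4524495677233429))
```

Emit:
carry_out(
  moves=[
    [0, 0, 0.004, 0.028, 0.019, 0.2, -0.18],
    [0, 0, 0.004, 0.028, 0.019, 0.4, -0.18],
    [0, 0, 0.004, 0.028, 0.019, 0.54, -0.18],
    [0, 0, 0.004, 0.028, 0.019, 0.6, -0.18],
    [0, 0, 0.004, 0.028, 0.019, 0.6, -0.18],
  ],
)

```text
clock: 4.35
ee_pos: [0.505, 0.0284, 0.0668]
ee_rot: [179.9, 0.3, -4.0]
ft_force: [-0.2, 0.3, 0.7]
finger_gap: 0.0359
finger_force: 0.0
```

Run:
```python
from h import *
c=r.get_calibration("wrist");im=r.snapshot("wrist");cv2.imwrite("pics/w2.png",im[:,:,::-1])
print(r.sense()["finger_gap"]);go(.5066,.0297,.003,-3.87)
```

```text
0.03587653360383259
go w [ 0.0002  0.0003 -0.0004] d [ 0.0015 -0.0043  0.262 ]
```

View pics/w2.png

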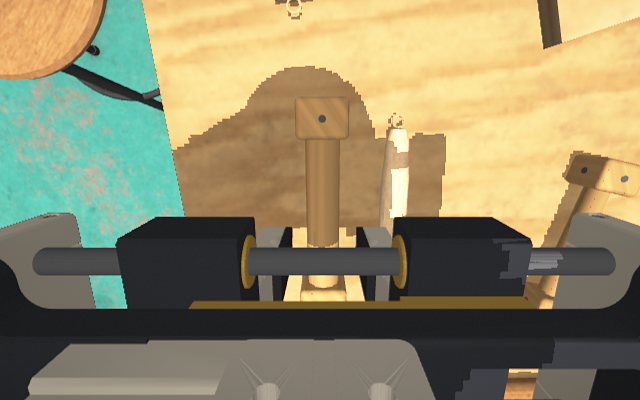

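The bar is centred between the fingers (column 322), and the limb at (397,180) is clear of the right finger. Going down.

Emit:
carry_out(
  moves=[
    [0, 0, 0, 0.0015, -0.004, 0.12, -0.18],
    [0, 0, 0, 0.0015, -0.004, 0.22, -0.18],
    [0, 0, 0, 0.0015, -0.004, 0.26, -0.18],
    [0, 0, 0, 0.0015, -0.004, 0.26, -0.18],
    [0, 0, 0, 0.0015, -0.004, 0.26, -0.6],
  ],
)

```text
clock: 4.9
ee_pos: [0.5082, 0.0298, 0.0054]
ee_rot: [-180.0, -0.1, -4.0]
ft_force: [0.1, 0.7, -0.1]
finger_gap: 0.0317
finger_force: 0.0
```

Emit:
carry_out(
  moves=[
    [0, 0, 0, 0, 0, 0, -0.8],
    [0, 0, 0, 0, 0, 0, -0.8],
    [0, 0, 0, 0, 0, 0, -0.8],
  ],
)

```text
clock: 5.2
ee_pos: [0.5082, 0.0298, 0.0055]
ee_rot: [-179.9, -0.1, -4.1]
ft_force: [-1.8, 0.9, 7.2]
finger_gap: 0.0232
finger_force: 30.0
```

Emit:
carry_out(
  moves=[
    [0, 0, 0, 0, 0, -0.1, -0.8],
    [0, 0, 0, 0, 0, -0.3, -0.8],
    [0, 0, 0, 0, 0, -0.5, -0.8],
    [0, 0, 0, 0, 0, -0.7, -0.8],
    [0, 0, 0, 0, 0, -0.86, -0.8],
  ],
)

```text
clock: 5.7
ee_pos: [0.5074, 0.0293, 0.223]
ee_rot: [-179.9, -0.2, -4.1]
ft_force: [0.9, 0.7, -1.4]
finger_gap: 0.0236
finger_force: 30.0
```

Run:
```python
from h import *
print(r.sense()["ee_pos"],r.sense()["ft_force"],r.sense()["joints"]);go(.505,-.276,.22,-31)
```

```text
[0.50737961 0.02925744 0.2229914 ] [ 0.89488726  0.73233998 -1.39958534] [ 2.54867532e+01  4.74294337e+00 -2.04540235e+01  1.95337742e-02
 -6.46008961e+01  6.04295714e+01]
go w [-0.0004 -0.0004  0.0748] d [0.0772 1.2186 0.0104]
```

Emit:
carry_out(
  moves=[
    [0, 0, 0.037, 0.04, 0.6, 0, -0.8],
    [0, 0, 0.037, 0.04, 0.6, 0, -0.8],
    [0, 0, 0.037, 0.04, 0.6, 0, -0.8],
    [0, 0, 0.037, 0.04, 0.6, 0, -0.8],
  ],
)

```text
clock: 6.1
ee_pos: [0.5055, -0.1255, 0.2195]
ee_rot: [180.0, -0.0, -17.7]
ft_force: [0.2, 0.1, -1.1]
finger_gap: 0.023
finger_force: 30.0
```

Run:
```python
from h import *
print(r.sense()["joints"]);go(.505,-.276,.22,-31)
```

```text
[ 7.68528012e+00  6.25493262e+00 -1.92093080e+01  3.07339627e-02
 -6.45295806e+01  6.46099783e+01]
go w [ 0.0001 -0.0001  0.037 ] d [ 0.181   0.5741 -0.0015]
```

Emit:
carry_out(
  moves=[
    [0, 0, 0.037, 0.18, 0.575, 0, -0.8],
    [0, 0, 0.037, 0.18, 0.575, 0, -0.8],
    [0, 0, 0.037, 0.18, 0.575, 0, -0.8],
    [0, 0, 0.037, 0.18, 0.575, 0, -0.8],
    [0, 0, 0.037, 0.18, 0.575, 0, -0.8],
  ],
)

```text
clock: 6.6
ee_pos: [0.5059, -0.2726, 0.2189]
ee_rot: [-180.0, 0.0, -30.9]
ft_force: [-0.4, -0.0, -1.5]
finger_gap: 0.0231
finger_force: 30.0
```

Run:
```python
from h import *
r.snapshot("wrist");r.snapshot("wrist")
s=r.sense();print(s["ee_pos"],s["ee_rot"])
c=r.get_calibration("wrist");im=r.snapshot("wrist");cv2.imwrite("pics/w3.png",cv2.resize(im[:260,:,::-1],None,fx=1.25,fy=1.25))
pts={"clip_wide":.062,"mouth_wide":.078,"clip_narrow":.074,"mouth_narrow":.087,"control":0,"seat_wide":.048,"seat_narrow":.064,"yellow_tube":0}
for n,z in pts.items():
    for d in r.place_of("wrist",n)[:2]:
        print(n,round(d["confidence"],2),np.round(ray("wrist",d["location"],z,c)[:2]*1000,1),np.round(np.array(d["location"])*[640,400]))
m=r.masks_of("wrist","thick_bar_c")
for d in m[:1]:
    p=s["ee_pos"]; print(d["confidence"],fit("thick",d["pixels"],p[0]-.001,p[1],59,p[2]+.0115,c))
```

```text
[ 0.50629872 -0.27099556  0.21917392] [-1.79982097e+02  3.90195142e-03 -3.07154766e+01]
clip_wide 0.75 [ 479.9 -395.3] [440. 147.]
mouth_wide 0.66 [ 478.2 -394.2] [445. 151.]
clip_narrow 0.57 [ 532.5 -312.2] [347. 145.]
clip_narrow 0.37 [ 445.5 -298.4] [376. 222.]
mouth_narrow 0.6 [ 532.3 -313.4] [349. 146.]
control 0.78 [ 506.3 -354.1] [382. 142.]
seat_wide 0.4 [ 478.9 -399.1] [438. 145.]
seat_narrow 0.17 [ 516. -344.] [381. 143.]
yellow_tube 0.57 [ 417.5 -298.3] [376. 221.]
yellow_tube 0.18 [ 413.1 -212.5] [323. 254.]
0.85 (np.float64(505.1185223628751), np.float64(-268.7573641886409), np.float64(59.86035408567822), np.float64(0.7069907588499902))
```

View pics/w3.png

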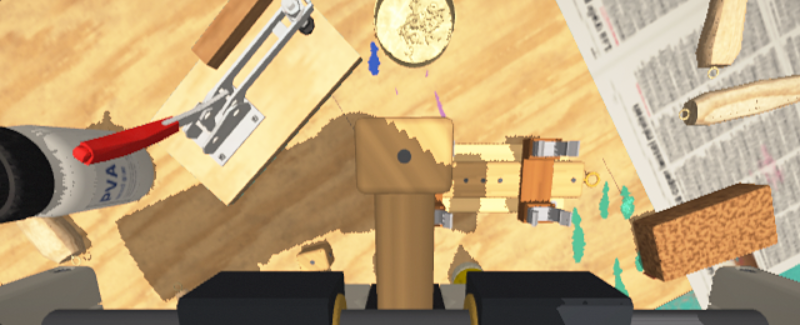

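The thick bar is held straight. Its near block covers the narrow clips in this view, while the wide clips show at about (545,150) and (545,213) in the enlarged picture. I'll step sideways for a clear view.

Emit:
carry_out(
  moves=[
    [0, 0, 0, 0.1, -0.12, 0, -0.8],
    [0, 0, 0, 0.1, -0.26, 0, -0.8],
    [0, 0, 0, 0.1, -0.26, 0, -0.8],
    [0, 0, 0, 0.1, -0.26, 0, -0.8],
  ],
)

```text
clock: 7.6
ee_pos: [0.5614, -0.2279, 0.2187]
ee_rot: [180.0, 0.0, -30.6]
ft_force: [-1.0, -0.6, -0.8]
finger_gap: 0.0233
finger_force: 30.0
```

Run:
```python
from h import *
r.snapshot("wrist");r.snapshot("wrist")
s=r.sense();print(s["ee_pos"],s["ee_rot"])
c=r.get_calibration("wrist");im=r.snapshot("wrist");np.savez("v4.npz",K=c["K"],R=c["R"],t=c["t"],im=im)
pts={"clip_wide":.062,"mouth_wide":.078,"clip_narrow":.074,"mouth_narrow":.087,"control":0,"seat_wide":.048,"seat_narrow":.064,"yellow_tube":0}
for n,z in pts.items():
    for d in r.place_of("wrist",n)[:2]:
        print(n,round(d["confidence"],2),np.round(ray("wrist",d["location"],z,c)[:2]*1000,1),np.round(np.array(d["location"])*[640,400]))
# overlay model guess: clip ends
C=np.array([.505,-.355]);a=np.radians(58.5);X=np.array([np.cos(a),np.sin(a)]);Y=np.array([-X[1],X[0]])
v=cv2.resize(im[90:240,340:540,::-1],None,fx=4,fy=4,interpolation=cv2.INTER_CUBIC)
for xc,z,w in((-.048,.078,.014),(.048,.087,.0105)):
  for y0 in(-.028,.028):
    q=[proj("wrist",[*(C+X*(xc+i*w)+Y*(y0+j*.006)),z],c) for i,j in((-1,-1),(-1,1),(1,1),(1,-1))]
    cv2.polylines(v,[((np.array(q)-[340,90]+.5)*4).astype(np.int32)],True,(0,0,255),1)
q=[proj("wrist",[*(C+X*i*.095+Y*j*.017),.028],c) for i,j in((-1,-1),(-1,1),(1,1),(1,-1))]
cv2.polylines(v,[((np.array(q)-[340,90]+.5)*4).astype(np.int32)],True,(255,0,0),1)
q=[proj("wrist",[*(C+X*i*.086+Y*j*.033),.005],c) for i,j in((-1,-1),(-1,1),(1,1),(1,-1))]
cv2.polylines(v,[((np.array(q)-[340,90]+.5)*4).astype(np.int32)],True,(0,255,0),1)
cv2.imwrite("pics/w4.png",v)
```

```text
[ 0.56077201 -0.22873164  0.21900864] [ 1.79988351e+02  1.57193233e-02 -3.07177299e+01]
clip_wide 0.6 [ 480.4 -394.2] [496. 171.]
mouth_wide 0.95 [ 479.8 -394.1] [505. 174.]
clip_narrow 0.76 [ 532.6 -310.4] [407. 171.]
mouth_narrow 0.88 [ 532.1 -313.5] [414. 172.]
control 0.71 [ 512.  -353.9] [429. 158.]
```

View pics/w4.png

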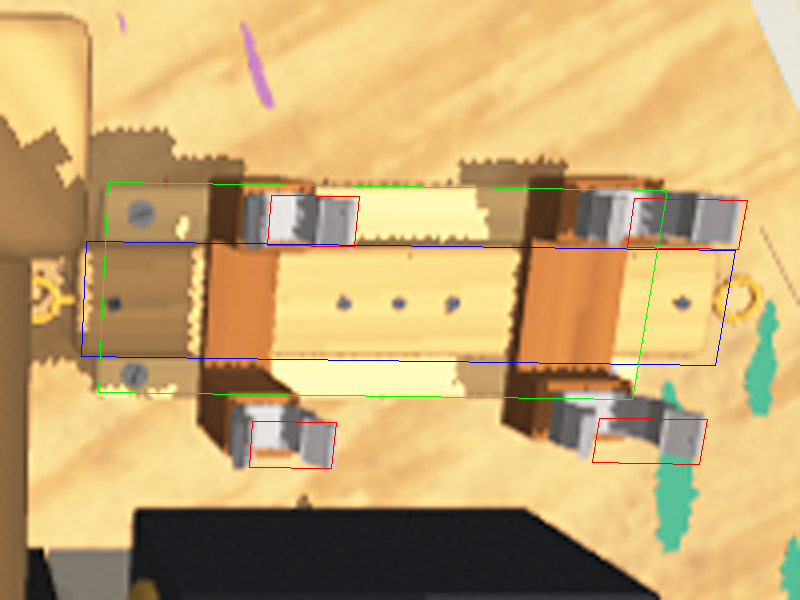

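The overlay matches the lips to about half a pixel: wide lips at right, (720,220) and (685,440), and narrow at left, (338,220) and (318,445). So the control's centre is about (505,-355) mm with yaw 58.5°. Next I'll check the held bar's offset from its visible block.

```bash
cat >> h.py <<'E'
def fit_held(kind,mask,p,yaw,off,c,rows):
    "offset of held bar centre from TCP along tool x,y (mm), and turn; only rows above the gripper"
    R=Ro.from_euler("z",yaw,degrees=True)
    def f(q):
        w=R.apply([q[0]/1e3,-q[1]/1e3,0]); return np.abs(outline(kind,p[0]+w[0],p[1]+w[1],yaw+90+q[2],p[2]+off,c)-mask)[:rows].sum()
    s=minimize(f,[0,0,0],method="Nelder-Mead",options=dict(initial_simplex=[[0,0,0],[4,0,0],[0,4,0],[0,0,3]],maxiter=150))
    return s.x,s.fun/mask[:rows].sum()
E
python3 - <<'E'
from h import *
s=r.sense();c=r.get_calibration("wrist");r.snapshot("wrist")
m=r.masks_of("wrist","thick_bar_c")[0]["pixels"]
print(m.sum(),m[:200].sum())
for off in(.0115,.0095,.0135): print(fit_held("thick",m,s["ee_pos"],s["ee_rot"][2],off,c,200))
cx,cy=.4806,-.3958
go(cx,cy,.20,-31.5)
E
```

```text
10236 6894
(array([-2.06593208,  0.1755408 ,  1.9233326 ]), np.float64(0.050197635625181314))
(array([-1.94871556, -0.1507641 ,  1.43497905]), np.float64(0.034976066144473454))
(array([-2.21493934, -0.46139185,  1.43393176]), np.float64(0.06017914128227444))
go w [-0.     -0.      0.0021] d [0.0649 0.7393 0.0764]
```

Emit:
carry_out(
  moves=[
    [0, 0, 0.0045, 0.072, 0.2, 0, -0.8],
    [0, 0, 0.0045, 0.072, 0.4, 0, -0.8],
    [0, 0, 0.0045, 0.072, 0.6, 0, -0.8],
    [0, 0, 0.0045, 0.072, 0.74, 0.1, -0.8],
    [0, 0, 0.0045, 0.072, 0.74, 0.2, -0.8],
  ],
)

```text
clock: 8.75
ee_pos: [0.48, -0.4004, 0.1691]
ee_rot: [180.0, -0.1, -32.6]
ft_force: [0.2, 0.8, -2.0]
finger_gap: 0.0232
finger_force: 30.0
```

Run:
```python
from h import *
r.snapshot("wrist");r.snapshot("wrist");r.snapshot("wrist")
s=r.sense();p=s["ee_pos"];print(p,s["ee_rot"])
c=r.get_calibration("wrist");im=r.snapshot("wrist")
m=r.masks_of("wrist","thick_bar_c")[0]["pixels"];print(fit_held("thick",m,p,s["ee_rot"][2],.0115,c,200))
go(.4823,-.3969,.12,-32.3)
v=cv2.resize(im[60:260,180:480,::-1],None,fx=2.6,fy=2.6,interpolation=cv2.INTER_CUBIC)
C=np.array([.5053,-.3548]);a=np.radians(58.6);X=np.array([np.cos(a),np.sin(a)]);Y=np.array([-X[1],X[0]])
for xc,z,w in((-.048,.078,.014),(.048,.087,.0105)):
  for y0 in(-.028,.028):
    q=[proj("wrist",[*(C+X*(xc+i*w)+Y*(y0+j*.006)),z],c) for i,j in((-1,-1),(-1,1),(1,1),(1,-1))]
    cv2.polylines(v,[((np.array(q)-[180,60]+.5)*2.6).astype(np.int32)],True,(0,0,255),1)
sc=r.snapshot("scene")
w=cv2.resize(sc[130:280,300:440,::-1],(520,557),interpolation=cv2.INTER_CUBIC)
v=cv2.copyMakeBorder(v,0,37,0,0,cv2.BORDER_CONSTANT)
cv2.imwrite("pics/w5.png",cv2.resize(np.hstack([v,w]),(800,343) if 0 else (799,int(557*799/(780+520)))))
```

```text
[ 0.48088465 -0.3966997   0.1677039 ] [179.96954732   0.20033792 -32.40138865]
(array([-1.89107008,  0.10042971,  1.96960296]), np.float64(0.05433357611070648))
go w [ 0.0001 -0.0002  0.0001] d [-0.0025  0.002   0.201 ]
```

View pics/w5.png

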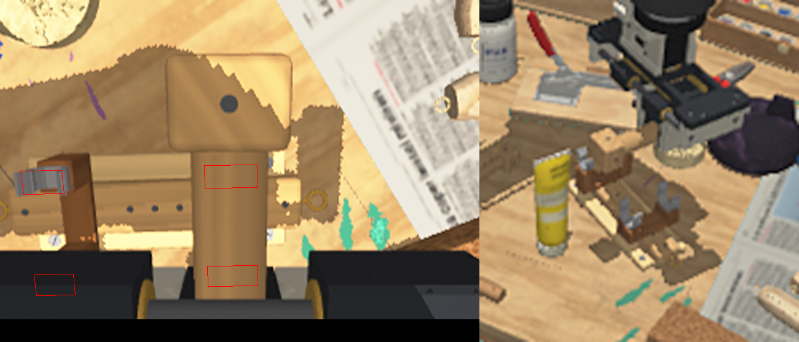

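The narrow clip fits the overlay at (45,182), and the bar is lined up above the wide pair. I'll lower it to just above the mouth.

Emit:
carry_out(
  moves=[
    [0, 0, 0, -0.0025, 0.002, 0.14, -0.8],
    [0, 0, 0, -0.0025, 0.002, 0.26, -0.8],
    [0, 0, 0, -0.0025, 0.002, 0.34, -0.8],
    [0, 0, 0, -0.0025, 0.002, 0.38, -0.8],
    [0, 0, 0, -0.0025, 0.002, 0.38, -0.8],
  ],
)

```text
clock: 9.55
ee_pos: [0.4817, -0.3963, 0.0738]
ee_rot: [180.0, 0.0, -32.3]
ft_force: [0.3, 1.0, -0.4]
finger_gap: 0.0231
finger_force: 30.0
```

Run:
```python
from h import *
im=r.snapshot("scene");s=r.sense();print(s["ee_pos"],s["ft_force"],s["ee_rot"])
go(.4823,-.3969,.0655,-32.3)
v=cv2.resize(im[150:270,300:430,::-1],None,fx=5,fy=5,interpolation=cv2.INTER_CUBIC)
cv2.imwrite("pics/s6.png",v)
```

```text
[ 0.48226778 -0.39674652  0.07496151] [-1.13769942  0.59357681 -0.63562497] [ 1.79989661e+02 -5.14669063e-02 -3.22703950e+01]
go w [ 0.     -0.0001  0.0001] d [0.0004 0.0004 0.0378]
```

View pics/s6.png

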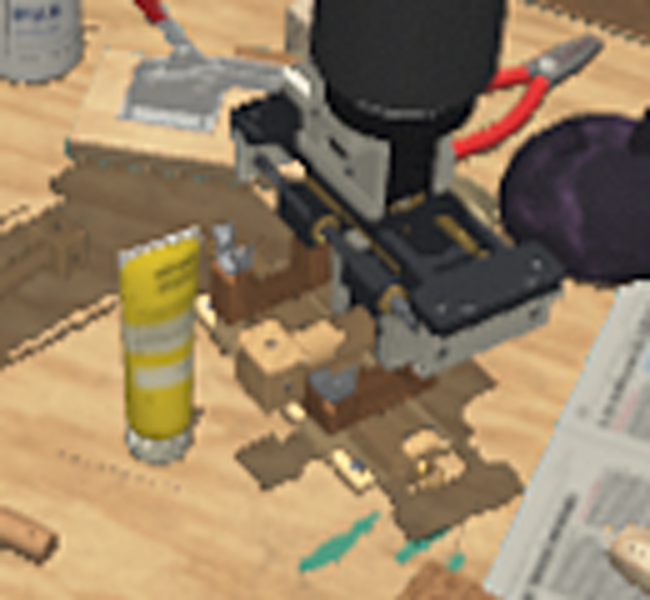

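Emit:
carry_out(
  moves=[
    [0, 0, 0, 0, 0, 0.01, -0.8],
    [0, 0, 0, 0, 0, 0.02, -0.8],
    [0, 0, 0, 0, 0, 0.03, -0.8],
    [0, 0, 0, 0, 0, 0.036, -0.8],
    [0, 0, 0, 0, 0, 0.036, -0.8],
  ],
)

```text
clock: 10.1
ee_pos: [0.4821, -0.3972, 0.0659]
ee_rot: [-180.0, -0.1, -32.3]
ft_force: [-0.0, 2.0, 4.1]
finger_gap: 0.0232
finger_force: 30.0
```

Emit:
carry_out(
  moves=[
    [0, 0, 0, 0, 0, 0.004, -0.8],
    [0, 0, 0, 0, 0, 0.008, -0.8],
    [0, 0, 0, 0, 0, 0.008, -0.8],
  ],
)

```text
clock: 10.4
ee_pos: [0.4825, -0.3974, 0.0647]
ee_rot: [180.0, -0.2, -32.3]
ft_force: [0.9, 2.1, 8.5]
finger_gap: 0.023
finger_force: 30.0
```

Emit:
carry_out(
  moves=[
    [0, 0, 0, 0, 0, 0.006, -0.8],
    [0, 0, 0, 0, 0, 0.012, -0.8],
    [0, 0, 0, 0, 0, 0.012, -0.8],
  ],
)

```text
clock: 10.7
ee_pos: [0.4831, -0.3978, 0.0623]
ee_rot: [180.0, -0.3, -32.3]
ft_force: [0.5, 0.7, 12.2]
finger_gap: 0.0231
finger_force: 30.0
```

Emit:
carry_out(
  moves=[
    [0, 0, 0, 0, 0, 0.006, -0.8],
    [0, 0, 0, 0, 0, 0.012, -0.8],
    [0, 0, 0, 0, 0, 0.012, -0.8],
  ],
)

```text
clock: 11.0
ee_pos: [0.4835, -0.3979, 0.0592]
ee_rot: [180.0, -0.3, -32.3]
ft_force: [1.6, 1.3, 9.3]
finger_gap: 0.0232
finger_force: 30.0
```

Emit:
carry_out(
  moves=[
    [0, 0, 0, -0.003, 0, 0.008, -0.8],
    [0, 0, 0, -0.006, 0, 0.016, -0.8],
    [0, 0, 0, -0.006, 0, 0.016, -0.8],
  ],
)

```text
clock: 11.3
ee_pos: [0.4809, -0.3963, 0.0531]
ee_rot: [-180.0, -0.1, -32.3]
ft_force: [3.8, -1.6, -3.7]
finger_gap: 0.023
finger_force: 30.0
```

Emit:
carry_out(
  moves=[
    [0, 0, 0, 0, 0, 0.006, -0.8],
    [0, 0, 0, 0, 0, 0.01, -0.8],
    [0, 0, 0, 0, 0, 0.01, -0.8],
  ],
)

```text
clock: 11.6
ee_pos: [0.4796, -0.3956, 0.0505]
ee_rot: [180.0, 0.1, -32.3]
ft_force: [0.3, 2.8, 3.1]
finger_gap: 0.0229
finger_force: 30.1
```

Emit:
carry_out(
  moves=[
    [0, 0, 0, 0.006, 0, 0.002, -0.8],
    [0, 0, 0, 0.011, 0, 0.003, -0.8],
    [0, 0, 0, 0.011, 0, 0.003, -0.8],
  ],
)

```text
clock: 11.9
ee_pos: [0.48, -0.3959, 0.0503]
ee_rot: [180.0, 0.3, -32.3]
ft_force: [-5.7, 11.0, 14.1]
finger_gap: 0.0231
finger_force: 30.1
```

Emit:
carry_out(
  moves=[
    [0, 0, 0, 0.006, 0, -0.003, -0.8],
    [0, 0, 0, 0.01, 0, -0.003, -0.8],
    [0, 0, 0, 0.01, 0, -0.003, -0.8],
  ],
)

```text
clock: 12.2
ee_pos: [0.483, -0.3977, 0.0504]
ee_rot: [-180.0, 0.2, -32.3]
ft_force: [-1.3, 6.2, 7.9]
finger_gap: 0.023
finger_force: 30.1
```

Emit:
carry_out(
  moves=[
    [0, 0, 0, 0, 0, -0.002, 0.1],
    [0, 0, 0, 0, 0, -0.002, 0.1],
    [0, 0, 0, 0, 0, -0.002, 0.1],
    [0, 0, 0, 0, 0, -0.002, 0.1],
  ],
)

```text
clock: 12.6
ee_pos: [0.4842, -0.399, 0.0508]
ee_rot: [180.0, 0.0, -32.4]
ft_force: [-0.4, -0.1, 0.1]
finger_gap: 0.0468
finger_force: 0.0
```

Emit:
carry_out(
  moves=[
    [0, 0, 0, 0, 0, -0.15, 0.1],
    [0, 0, 0, 0, 0, -0.35, 0.1],
    [0, 0, 0, 0, 0, -0.55, 0.1],
    [0, 0, 0, 0, 0, -0.68, 0.1],
    [0, 0, 0, 0, 0, -0.68, 0.1],
  ],
)

```text
clock: 13.1
ee_pos: [0.4867, -0.4005, 0.2273]
ee_rot: [-180.0, -0.6, -32.3]
ft_force: [0.7, -0.1, -1.2]
finger_gap: 0.0483
finger_force: 0.0
```

Run:
```python
from h import *
r.snapshot("wrist");r.snapshot("wrist")
s=r.sense();p=s["ee_pos"];print(p,s["ee_rot"])
for cam in("wrist","top","scene"):
    c=r.get_calibration(cam);im=r.snapshot(cam)
    np.savez(f"v7{cam}.npz",K=c["K"],R=c["R"],t=c["t"],im=im)
    for d in r.masks_of(cam,"thick_bar_c")[:1]: print(cam,d["confidence"],fit("thick",d["pixels"],.4806,-.3958,58.5,.062,c))
    for n,z in(("clip_wide",.062),("clip_narrow",.074),("control",0),("thick_bar_c",.062)):
        for d in r.place_of(cam,n)[:1]: print(n,round(d["confidence"],2),np.round(ray(cam,d["location"],z,c)[:2]*1000,1))
    if cam=="wrist":
        q=proj(cam,[.4806,-.3958,.062],c).astype(int);print(q)
        y0=max(0,q[1]-80);x0=max(0,q[0]-110)
        v=cv2.resize(im[y0:y0+150,x0:x0+200,::-1],None,fx=4,fy=4,interpolation=cv2.INTER_CUBIC)
        cv2.imwrite("pics/w7.png",v);print(x0,y0)
```

```text
[ 0.48469053 -0.39890745  0.22184545] [-1.79964521e+02 -1.04385946e-01 -3.23562840e+01]
wrist 0.58 (np.float64(482.13583740767734), np.float64(-395.88426136181215), np.float64(59.44475807984506), np.float64(0.20636685765983112))
clip_wide 0.78 [ 481.8 -394.5]
clip_narrow 0.89 [ 534.3 -309.8]
control 0.74 [ 507.3 -355. ]
thick_bar_c 0.64 [ 481.3 -393.5]
[324 189]
214 109
top 0.84 (np.float64(477.9960397158422), np.float64(-399.7743333595994), np.float64(59.34939416917364), np.float64(0.9343196902654868))
clip_wide 0.63 [ 482.5 -396.3]
clip_narrow 0.67 [ 523.9 -317.7]
control 0.69 [ 506.  -362.9]
thick_bar_c 0.69 [ 479.6 -391.4]
scene 0.71 (np.float64(482.7195573602817), np.float64(-399.72003757329276), np.float64(59.51053206543477), np.float64(0.15258828250401285))
clip_wide 0.83 [ 467.9 -390.7]
clip_narrow 0.79 [ 534.3 -306.9]
control 0.89 [ 502.6 -356.3]
thick_bar_c 0.89 [ 475.6 -400.4]
```

View pics/w7.png

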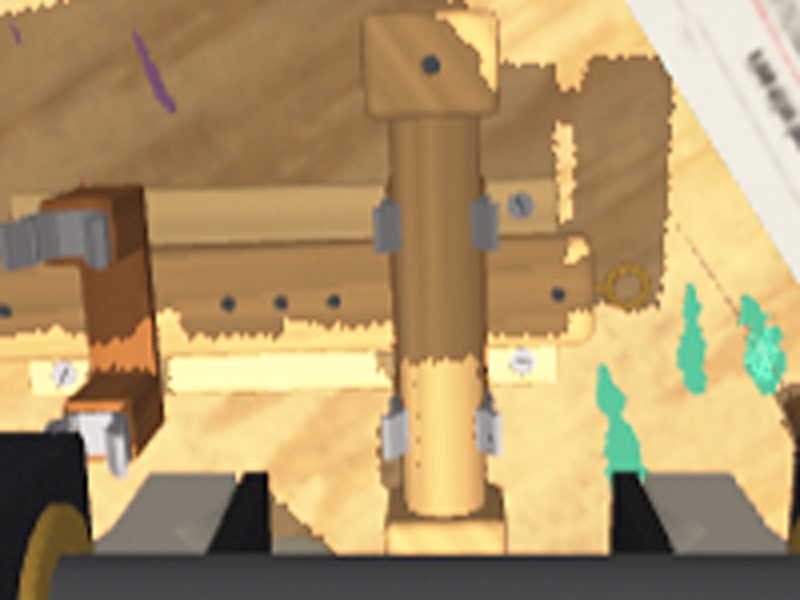

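The bar is seated between both wide clips: upper lips at row 226, lower at 428, blocks ending at rows 117 and 520. I'll compute how well it is centred from those edges.

Run:
```python
from h import *
d=np.load("v7wrist.npz");c={k:d[k] for k in"KRt"}
a=np.radians(58.6);Yc=np.array([-np.sin(a),np.cos(a)]);Xc=np.array([np.cos(a),np.sin(a)]);C=np.array([.5053,-.3548])
def P(u,v,z):
    q=(ray("w",((u/4+214)/640,(v/4+109)/400),z,c)[:2]-C)*1e3; return np.round([q@Xc,q@Yc],1)
for n,u,v,z in(("block up in",430,117,.079),("block up out",430,12,.079),("block low in",446,520,.079),("block low in bottom",446,490,.045),("lipL up",388,201,.079),("lipL up",388,251,.079),("lipR up",484,198,.079),("lipR up",484,250,.079),("lipL lo",396,403,.079),("lipL lo",396,455,.079),("lipR lo",488,402,.079),("lipR lo",488,453,.079),
  ("narrow up",56,212,.09),("narrow up",56,262,.09),("dowelL",390,300,.062),("dowelR",484,300,.062)): print(n,P(u,v,z))
```

```text
block up in [-45.6 -56.4]
block up out [-46.  -81.5]
block low in [-48.  51.]
block low in bottom [-48.1  55.3]
lipL up [-34.5 -35.7]
lipL up [-34.2 -22.9]
lipR up [-58.9 -36.1]
lipR up [-58.8 -22.8]
lipL lo [-35.2  17.7]
lipL lo [-34.9  32.2]
lipR lo [-59.6  17.8]
lipR lo [-59.5  32. ]
narrow up [ 46.2 -35.6]
narrow up [ 47.4 -23.3]
dowelL [-33.6  -6.6]
dowelR [-59.3  -6.2]
```

The bar centre is within about 0.5 mm of the clips' centre, so the thick bar is home and centred. Now the thin bar.

Run:
```python
from h import *
go(.470,-.161,.22,-18)
```

```text
go w [-0.     -0.     -0.0398] d [-0.5579 -0.7728  0.0045]
```

Emit:
carry_out(
  moves=[
    [0, 0, -0.04, -0.558, -0.773, 0, 0.1],
    [0, 0, -0.04, -0.558, -0.773, 0, 0.1],
    [0, 0, -0.04, -0.558, -0.773, 0, 0.1],
    [0, 0, -0.04, -0.558, -0.773, 0, 0.1],
    [0, 0, -0.04, -0.558, -0.773, 0, 0.1],
  ],
)

```text
clock: 14.6
ee_pos: [0.4695, -0.1588, 0.2214]
ee_rot: [-180.0, -0.0, -17.9]
ft_force: [1.5, 0.3, 0.1]
finger_gap: 0.0481
finger_force: 0.0
```

Emit:
carry_out(
  moves=[
    [0, 0, 0, 0, 0, 0, 0.1],
    [0, 0, 0, 0, 0, 0, 0.1],
    [0, 0, 0, 0, 0, 0, 0.1],
  ],
)

```text
clock: 14.9
ee_pos: [0.4702, -0.1614, 0.2212]
ee_rot: [180.0, -0.0, -17.9]
ft_force: [-0.6, -0.4, -1.2]
finger_gap: 0.048
finger_force: 0.0
```

Run:
```python
from h import *
c=r.get_calibration("wrist");s=r.sense();print(s["ee_pos"]);im=r.snapshot("wrist")
for d in r.place_of("wrist","thin_bar_c")[:2]: print(d["confidence"],ray("wrist",d["location"],.015,c))
for d in r.masks_of("wrist","thin_bar_c")[:2]: print(d["confidence"],d["pixels"].sum(),axis(d["pixels"],"wrist",.015,c),fit("thin",d["pixels"],.470,-.161,72.5,.015,c))
go(.470,-.161,.22,-18)
```

```text
[ 0.47019015 -0.16137388  0.22120042]
0.84 [ 0.47225853 -0.16164406  0.015     ]
0.72 172 ((528.6793823242188, -333.43218994140625), (10.705656051635742, 79.14596557617188), 59.068302154541016) (np.float64(-74.80364894691911), np.float64(61.2484151580324), np.float64(48.581807764173334), np.float64(1.0))
0.62 1874 ((466.005615234375, -157.0262451171875), (31.500730514526367, 135.63711547851562), 73.34626770019531) (np.float64(468.2891918674302), np.float64(-157.43551099338572), np.float64(73.29299082109208), np.float64(0.06186632870864461))
go w [ 0.      0.0001 -0.0001] d [-0.0009 -0.0035  0.0034]
```

Run:
```python
from h import *
go(.4683,-.1574,.004,-16.9)
```

```text
go w [ 0.      0.0001 -0.0032] d [-0.0115 -0.0153  0.8674]
```

Emit:
carry_out(
  moves=[
    [0, 0, -0.003, -0.0115, -0.0155, 0.2, 0],
    [0, 0, -0.003, -0.0115, -0.0155, 0.4, 0],
    [0, 0, -0.003, -0.0115, -0.0155, 0.54, 0],
    [0, 0, -0.003, -0.0115, -0.0155, 0.6, 0],
    [0, 0, -0.003, -0.0115, -0.0155, 0.6, 0],
  ],
)

```text
clock: 15.55
ee_pos: [0.4665, -0.1572, 0.0685]
ee_rot: [179.9, 0.3, -17.0]
ft_force: [-0.9, -0.5, 0.4]
finger_gap: 0.0438
finger_force: 0.0
```

Run:
```python
from h import *
r.snapshot("wrist");s=r.sense();c=r.get_calibration("wrist");r.snapshot("wrist")
for d in r.masks_of("wrist","thin_bar_c")[:2]:
    m=d["pixels"];print(d["confidence"],m.sum(),m[:200].sum(),fit_held("thin",m,s["ee_pos"],s["ee_rot"][2],.015-s["ee_pos"][2],c,205))
go(.4683,-.1574,.004,-16.9)
```

```text
0.83 4128 2389 (array([ 0.9965909 , -0.33243209,  0.07803372]), np.float64(0.05717286914765907))
go w [-0.     -0.0002  0.    ] d [-0.0035  0.0031  0.2717]
```

Emit:
carry_out(
  moves=[
    [0, 0, 0, 0, 0, 0.12, 0],
    [0, 0, 0, 0, 0, 0.22, 0],
    [0, 0, 0, 0, 0, 0.265, 0],
    [0, 0, 0, 0, 0, 0.265, 0],
    [0, 0, 0, 0, 0, 0.265, -0.5],
  ],
)

```text
clock: 16.2
ee_pos: [0.4694, -0.1565, 0.0059]
ee_rot: [-180.0, -0.1, -16.8]
ft_force: [-0.6, 0.2, 0.8]
finger_gap: 0.04
finger_force: 0.0
```

Emit:
carry_out(
  moves=[
    [0, 0, 0, 0, 0, 0, -0.9],
    [0, 0, 0, 0, 0, 0, -0.9],
    [0, 0, 0, 0, 0, 0, -0.9],
    [0, 0, 0, 0, 0, 0, -0.9],
  ],
)

```text
clock: 16.6
ee_pos: [0.4689, -0.1564, 0.0055]
ee_rot: [-180.0, -0.1, -16.8]
ft_force: [-0.4, 0.8, 6.1]
finger_gap: 0.0151
finger_force: 30.0
```

Emit:
carry_out(
  moves=[
    [0, 0, 0, 0, 0, -0.1, -0.9],
    [0, 0, 0, 0, 0, -0.3, -0.9],
    [0, 0, 0, 0, 0, -0.5, -0.9],
    [0, 0, 0, 0, 0, -0.7, -0.9],
    [0, 0, 0, 0, 0, -0.86, -0.9],
  ],
)

```text
clock: 17.1
ee_pos: [0.4686, -0.1564, 0.2231]
ee_rot: [-180.0, -0.1, -16.8]
ft_force: [1.4, -0.2, -0.8]
finger_gap: 0.0153
finger_force: 30.0
```

Run:
```python
from h import *
r.snapshot("wrist");r.snapshot("wrist");s=r.sense();print(s["ee_pos"],s["finger_gap"],s["ft_force"]);c=r.get_calibration("wrist");r.snapshot("wrist")
for d in r.masks_of("wrist","thin_bar_c")[:1]:
    m=d["pixels"];print(d["confidence"],m.sum(),m[:200].sum())
    for off in(.0085,.010,.012): print(off,fit_held("thin",m,s["ee_pos"],s["ee_rot"][2],off,c,205))
go(.535,-.235,.22,-32)
```

```text
[ 0.47150264 -0.15675015  0.22617906] 0.015075716747102275 [ 0.09799859  0.09564544 -1.88485909]
0.77 6154 3988
0.0085 (array([ 0.60016619, -0.22465964,  1.43540584]), np.float64(0.041017982138546946))
0.01 (array([ 0.60971205, -0.32517019,  1.37065347]), np.float64(0.049043567463190926))
0.012 (array([ 0.77201654, -0.19464409,  1.56122024]), np.float64(0.06802136133236784))
go w [-0.0003 -0.0003  0.042 ] d [0.3455 0.2247 0.0037]
```

Run:
```python
from h import *
go(.5302,-.3142,.19,-32)
```

```text
go w [-0.0003 -0.0003  0.042 ] d [0.4188 0.5336 0.1234]
```

Emit:
carry_out(
  moves=[
    [0, 0, 0.042, 0.419, 0.534, 0.03, -0.9],
    [0, 0, 0.042, 0.419, 0.534, 0.03, -0.9],
    [0, 0, 0.042, 0.419, 0.534, 0.03, -0.9],
    [0, 0, 0.042, 0.419, 0.534, 0.1, -0.9],
    [0, 0, 0.042, 0.419, 0.534, 0.1, -0.9],
  ],
)

```text
clock: 17.8
ee_pos: [0.5282, -0.3161, 0.1892]
ee_rot: [179.9, 0.5, -32.2]
ft_force: [-0.0, 0.4, -1.7]
finger_gap: 0.0149
finger_force: 30.0
```

Emit:
carry_out(
  moves=[
    [0, 0, 0, 0, 0, 0, -0.9],
    [0, 0, 0, 0, 0, 0, -0.9],
  ],
)

```text
clock: 18.0
ee_pos: [0.5296, -0.3139, 0.1944]
ee_rot: [180.0, 0.1, -32.0]
ft_force: [0.4, -0.8, 0.7]
finger_gap: 0.015
finger_force: 30.0
```

Run:
```python
from h import *
s=r.sense();print(s["ee_pos"],s["ee_rot"],s["ft_force"])
go(.5302,-.3142,.095,-32)
c=r.get_calibration("wrist");im=r.snapshot("wrist")
for n,z in(("clip_wide",.062),("clip_narrow",.074),("mouth_narrow",.087),("control",0)):
    for d in r.place_of("wrist",n)[:1]: print(n,round(d["confidence"],2),np.round(ray("wrist",d["location"],z,c)[:2]*1000,1))
m=r.masks_of("wrist","thin_bar_c")[0]["pixels"];print(fit_held("thin",m,s["ee_pos"],s["ee_rot"][2],.0095,c,200))
C=np.array([.505,-.3555]);a=np.radians(58.5);X=np.array([np.cos(a),np.sin(a)]);Y=np.array([-X[1],X[0]])
v=cv2.resize(im[80:240,240:500,::-1],None,fx=3,fy=3,interpolation=cv2.INTER_CUBIC)
for xc,z,w in((-.048,.078,.014),(.048,.087,.0105)):
  for y0 in(-.028,.028):
    q=[proj("wrist",[*(C+X*(xc+i*w)+Y*(y0+j*.006)),z],c) for i,j in((-1,-1),(-1,1),(1,1),(1,-1))]
    cv2.polylines(v,[((np.array(q)-[240,80]+.5)*3).astype(np.int32)],True,(0,0,255),1)
cv2.imwrite("pics/w8.png",v)
```

```text
[ 0.52960426 -0.3139302   0.19438054] [ 1.79981056e+02  6.14681846e-02 -3.19568994e+01] [ 0.41495062 -0.83040049  0.73110777]
go w [0.0001 0.0002 0.0001] d [ 0.003  -0.0005  0.3975]
clip_wide 0.63 [ 479.6 -393.7]
(array([ 0.05981293, -0.2853804 ,  1.57352929]), np.float64(0.0573829494241362))
```

View pics/w8.png

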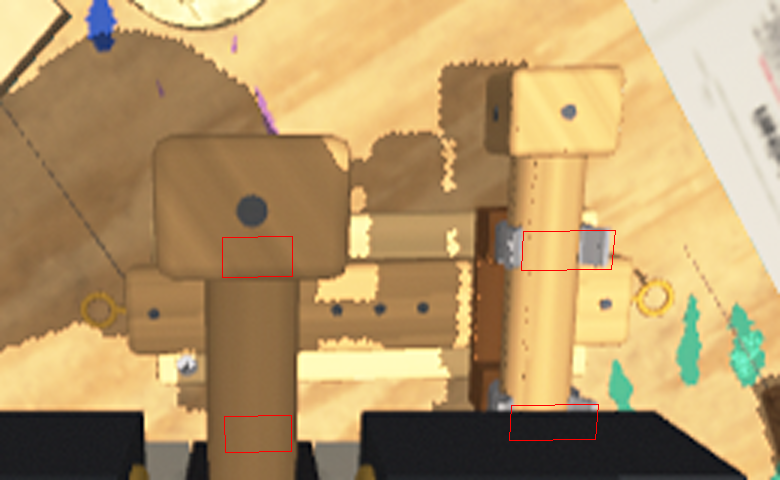

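The wide lips show at about (509,245) and (596,245) with the thick bar still home. The thin bar is held straight over the narrow pair. I'm taking the narrow clip's position as the known wide one plus 96 mm along the control.

Run:
```python
from h import *
go(.5312,-.3145,.0875,-32)
```

```text
go w [-0.0001 -0.0002  0.0002] d [ 4.000e-03 -2.000e-04  4.323e-01]
```

Emit:
carry_out(
  moves=[
    [0, 0, 0, 0.004, 0, 0.15, -0.9],
    [0, 0, 0, 0.004, 0, 0.3, -0.9],
    [0, 0, 0, 0.004, 0, 0.38, -0.9],
    [0, 0, 0, 0.004, 0, 0.43, -0.9],
    [0, 0, 0, 0.004, 0, 0.43, -0.9],
  ],
)

```text
clock: 18.8
ee_pos: [0.5301, -0.3146, 0.086]
ee_rot: [180.0, 0.1, -32.0]
ft_force: [-0.4, -0.3, -0.2]
finger_gap: 0.0148
finger_force: 30.0
```

Emit:
carry_out(
  moves=[
    [0, 0, 0, 0, 0, 0, -0.9],
  ],
)

```text
clock: 18.9
ee_pos: [0.5316, -0.3153, 0.0884]
ee_rot: [-180.0, -0.1, -31.9]
ft_force: [0.5, 0.5, 1.0]
finger_gap: 0.0154
finger_force: 30.0
```

Run:
```python
from h import *
go(.5312,-.3145,.0755,-32)
```

```text
go w [-0.     -0.0002  0.0001] d [-0.0031 -0.0017  0.0514]
```

Emit:
carry_out(
  moves=[
    [0, 0, 0, -0.001, -0.001, 0.012, -0.9],
    [0, 0, 0, -0.001, -0.001, 0.024, -0.9],
    [0, 0, 0, -0.001, -0.001, 0.036, -0.9],
    [0, 0, 0, -0.001, -0.001, 0.044, -0.9],
    [0, 0, 0, -0.001, -0.001, 0.044, -0.9],
  ],
)

```text
clock: 19.4
ee_pos: [0.531, -0.3146, 0.0763]
ee_rot: [-180.0, -0.0, -32.0]
ft_force: [0.4, 0.7, 0.4]
finger_gap: 0.015
finger_force: 30.0
```

Emit:
carry_out(
  moves=[
    [0, 0, 0, 0, 0, 0.006, -0.9],
    [0, 0, 0, 0, 0, 0.01, -0.9],
    [0, 0, 0, 0, 0, 0.01, -0.9],
  ],
)

```text
clock: 19.7
ee_pos: [0.5316, -0.3148, 0.0746]
ee_rot: [-180.0, -0.1, -31.9]
ft_force: [0.2, 1.4, 5.2]
finger_gap: 0.0151
finger_force: 30.0
```

Emit:
carry_out(
  moves=[
    [0, 0, 0, 0, 0, 0.006, -0.9],
    [0, 0, 0, 0, 0, 0.012, -0.9],
    [0, 0, 0, 0, 0, 0.012, -0.9],
  ],
)

```text
clock: 20.0
ee_pos: [0.5323, -0.3152, 0.0726]
ee_rot: [-180.0, -0.2, -31.9]
ft_force: [0.3, 1.2, 8.7]
finger_gap: 0.0152
finger_force: 30.0
```

Emit:
carry_out(
  moves=[
    [0, 0, 0, 0, 0, 0.005, -0.9],
    [0, 0, 0, 0, 0, 0.01, -0.9],
    [0, 0, 0, 0, 0, 0.01, -0.9],
  ],
)

```text
clock: 20.3
ee_pos: [0.5326, -0.3154, 0.0702]
ee_rot: [-180.0, -0.2, -31.9]
ft_force: [0.6, 1.1, 8.6]
finger_gap: 0.015
finger_force: 30.0
```

Emit:
carry_out(
  moves=[
    [0, 0, 0, 0, 0, 0.006, -0.9],
    [0, 0, 0, 0, 0, 0.012, -0.9],
    [0, 0, 0, 0, 0, 0.012, -0.9],
  ],
)

```text
clock: 20.6
ee_pos: [0.5309, -0.3145, 0.065]
ee_rot: [-180.0, -0.0, -32.0]
ft_force: [2.5, 1.2, -1.8]
finger_gap: 0.0149
finger_force: 30.0
```

Emit:
carry_out(
  moves=[
    [0, 0, 0, 0, 0, 0.003, -0.9],
    [0, 0, 0, 0, 0, 0.006, -0.9],
    [0, 0, 0, 0, 0, 0.006, -0.9],
  ],
)

```text
clock: 20.9
ee_pos: [0.5309, -0.3145, 0.0645]
ee_rot: [-180.0, -0.0, -32.0]
ft_force: [0.8, 4.3, 6.5]
finger_gap: 0.0148
finger_force: 30.0
```

Emit:
carry_out(
  moves=[
    [0, 0, 0, 0, 0, 0, 0],
    [0, 0, 0, 0, 0, 0, 0],
    [0, 0, 0, 0, 0, 0, 0],
    [0, 0, 0, 0, 0, 0, 0],
  ],
)

```text
clock: 21.3
ee_pos: [0.5303, -0.3148, 0.0635]
ee_rot: [180.0, 0.0, -32.0]
ft_force: [0.1, 0.1, -0.0]
finger_gap: 0.0407
finger_force: 0.0
```

Emit:
carry_out(
  moves=[
    [0, 0, 0, 0, 0, -0.15, 0],
    [0, 0, 0, 0, 0, -0.35, 0],
    [0, 0, 0, 0, 0, -0.55, 0],
    [0, 0, 0, 0, 0, -0.62, 0],
    [0, 0, 0, 0, 0, -0.62, 0],
  ],
)

```text
clock: 21.8
ee_pos: [0.5323, -0.3155, 0.2228]
ee_rot: [-179.9, -0.4, -32.0]
ft_force: [0.4, -0.4, -0.8]
finger_gap: 0.0439
finger_force: 0.0
```

Run:
```python
from h import *
for _ in range(5): r.snapshot("wrist")
s=r.sense();print(s["ee_pos"],s["ee_rot"],s["ft_force"])
c=r.get_calibration("wrist");im=r.snapshot("wrist");np.savez("v9.npz",K=c["K"],R=c["R"],t=c["t"],im=im)
for n,z,k in(("thick_bar_c",.062,"thick"),("thin_bar_c",.074,"thin")):
  for d in r.masks_of("wrist",n)[:1]: print(n,d["confidence"],fit(k,d["pixels"],*((.4806,-.3958) if k=="thick" else (.531,-.3145)),58.5,z,c))
q=proj("wrist",[.5309,-.3145,.074],c).astype(int);y0=max(0,q[1]-80);x0=max(0,q[0]-60);print(x0,y0)
cv2.imwrite("pics/w9.png",cv2.resize(im[y0:y0+150,x0:x0+200,::-1],None,fx=4,fy=4,interpolation=cv2.INTER_CUBIC))
```

```text
[ 0.52994995 -0.31445353  0.2171117 ] [ 1.79960951e+02  1.59584399e-01 -3.19899460e+01] [ 0.03477234 -0.28221343 -0.54860264]
thick_bar_c 0.97 (np.float64(481.8679178765855), np.float64(-396.1505070824638), np.float64(60.442255424131666), np.float64(0.516165568369028))
thin_bar_c 0.92 (np.float64(531.5545120077371), np.float64(-313.30103255303965), np.float64(59.47660943594506), np.float64(0.1207195170229612))
264 106
```

View pics/w9.png

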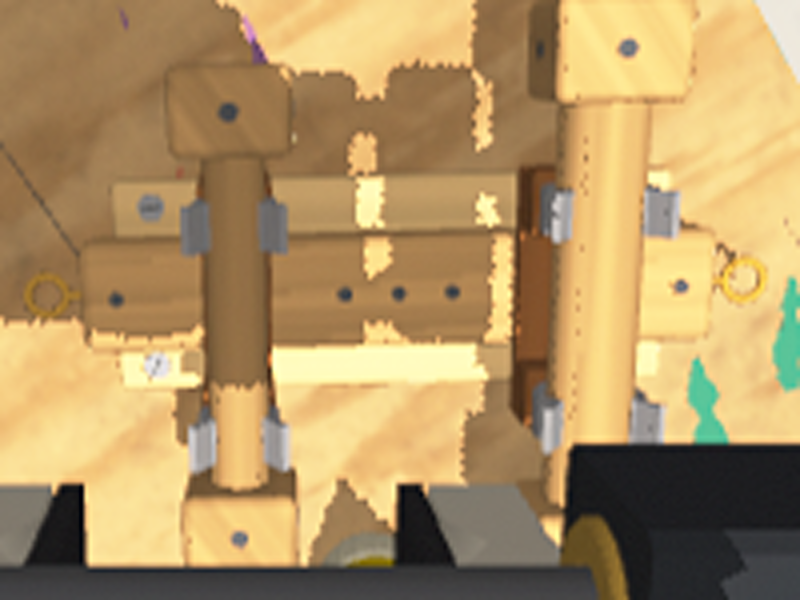

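The thin bar sits in the narrow clips: upper lips at rows 199–252, lower at 419–470, blocks ending at rows 155 and about 502. Both bars appear home and the tube is still standing at the lower edge. Now the centring numbers.

Run:
```python
from h import *
d=np.load("v9.npz");c={k:d[k] for k in"KRt"}
a=np.radians(58.6);Yc=np.array([-np.sin(a),np.cos(a)]);C=np.array([.5053,-.3548])
P=lambda v,z,u=235:round(float((ray("w",((u/4+264)/640,(v/4+106)/400),z,c)[:2]-C)@Yc)*1e3,1)
print("thin blocks",P(155,.089),P(502,.089),"out",P(65,.089),"lips up",P(199,.088),P(252,.088),"lo",P(419,.088),P(470,.088))
print("thick block",P(103,.079,625),"lips up",P(188,.079,610),P(239,.079,610))
g=cv2.cvtColor(d["im"],cv2.COLOR_RGB2GRAY); col=g[106+110:106+135,264+57:264+64].mean(1); print(np.round(col))
for cam in("scene",):
    r.snapshot(cam)
    for n in("yellow_tube","limb_d","dowel","tin","bottle","sanding_block"):
        for q in r.place_of(cam,n)[:1]: print(n,np.round(ray(cam,q["location"],0)[:2]*1e3))
```

```text
thin blocks -45.2 42.7 out -65.9 lips up -34.6 -21.8 lo 20.8 34.4
thick block -56.0 lips up -35.4 -22.7
[201. 202. 202. 202. 202. 202. 202. 202. 203. 203. 205. 187. 123.  94.
 142. 184. 202. 212. 215. 215. 215. 215. 205. 172. 155.]
yellow_tube [ 409. -298.]
limb_d [515. -29.]
dowel [ 329. -199.]
tin [ 634. -386.]
bottle [676. -66.]
sanding_block [ 342. -526.]
```

```bash
python3 -c "
from station import r
print(r.job_done())"
```

```text
the job is handed in; nothing more can be done
None
```

Both bars are snapped home, thick in the wide clips then thin in the narrow, each centred to about 1 mm by the wrist camera; they are released, no other item was knowingly touched, and the job is handed in at about 22 s of the 64 s.

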